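Tip a batch of bushes into the shipping carton

TASK

Take the small closed box out of the open shipping carton and put it down on the black rubber mat, and put all the loose white bushes into the steel tipping tray. Once they are all in, raise the tray by its black bar to a tilt of 60 degrees, hold it there for two seconds so that the whole batch slides into the carton (never tip it beyond 80 degrees), then bring it fully back down to level and let go. Every bush must end up in the carton, and the tape roll, the jar and the screwdriver are to stay where they are.

Things in the scene. Friction and masses are not known exactly. Their poses are not given: they have to be found in the camera images.
- tray (a joint): Tilt of the steel tipping tray, rad: 0 level (on its stop), grows as the bar side goes up and the open side goes down towards the carton; 1.047 is 60 degrees, mechanical end 1.75. Hinge axis = x axis of tray_pivot, positive about +x. Stiff: empty it stays where it is left, loaded it may sink slowly below 30 degrees; it takes about 2 to 6 N at the bar to move.
- tray_pivot (a point): Point on the tray's hinge axis, midway between the two uprights of its fixed stand, 95 mm above the table. Its axes are the stand's and do not tilt: x along the hinge, -y towards the carton, +y towards the bar, z up. The stand is turned by up to 0.12 rad.
- tray_floor (a point): Middle of the tray's floor (upper face), tilts with the tray; at level it lies 70 mm to +y and 50 mm above the pivot. Axes as the pivot's when level. Floor inside 190 mm along x; in y it runs from the back wall 95 mm to +y to the open edge (no lip) 90 mm to -y. Walls 4 mm thick, 35 mm high, on the back and both x sides.
- tray_handle (a point): Middle of the tray's black round bar, 12 mm in diameter, along x, 114 mm free between its two brackets, 41 mm clear of the back wall. At level 210 mm to +y and 75 mm above the pivot (170 mm above the table). It turns with the tray about the pivot; a vertical gripper pinching it lightly can let it turn between the pads.
- carton_floor (a point): Middle of the inner floor of the open cardboard shipping carton, 4 mm above the table. Axes: x along the carton's long side, as the stand's x within 0.02 rad. Outside 260 x 190 x 80 mm high, walls 4 mm. Fixed; its near long wall stands just under the open edge of the tray.
- small_box: Small closed cardboard box, 60 x 60 mm, 85 mm high, about 200 g, with a light paper band. Origin: centre of its underside, z up its 85 mm side. Starts standing inside the carton, near its middle.
- small_box_center (a point): Centre of the small closed box.
- mat: Black rubber mat lying fixed on the table to the robot's right, 160 mm (x) x 150 mm (y) x 3 mm thick. Origin: centre of its underside.
- bush1: White moulded bush: a square flange 46 x 46 x 8 mm with a round barrel 36 mm in diameter standing on its middle, 42 mm high in all, brass dot on the barrel's top. Origin: centre of the flange's underside; z along the barrel, away from the flange. Starts standing on its flange on the table to the robot's left. About 40 g. None when absent: 3 to 5 of the five bushes are there.
- bush2: White moulded bush: a square flange 46 x 46 x 8 mm with a round barrel 36 mm in diameter standing on its middle, 42 mm high in all, brass dot on the barrel's top. Origin: centre of the flange's underside; z along the barrel, away from the flange. Starts standing on its flange on the table to the robot's left. About 40 g. None when absent: 3 to 5 of the five bushes are there.
- bush3: White moulded bush: a square flange 46 x 46 x 8 mm with a round barrel 36 mm in diameter standing on its middle, 42 mm high in all, brass dot on the barrel's top. Origin: centre of the flange's underside; z along the barrel, away from the flange. Starts standing on its flange on the table to the robot's left. About 40 g. None when absent: 3 to 5 of the five bushes are there.
- bush4: White moulded bush: a square flange 46 x 46 x 8 mm with a round barrel 36 mm in diameter standing on its middle, 42 mm high in all, brass dot on the barrel's top. Origin: centre of the flange's underside; z along the barrel, away from the flange. Starts standing on its flange on the table to the robot's left. About 40 g. None when absent: 3 to 5 of the five bushes are there.
- bush5: White moulded bush: a square flange 46 x 46 x 8 mm with a round barrel 36 mm in diameter standing on its middle, 42 mm high in all, brass dot on the barrel's top. Origin: centre of the flange's underside; z along the barrel, away from the flange. Starts standing on its flange on the table to the robot's left. About 40 g. None when absent: 3 to 5 of the five bushes are there.
- tape: Bystander: roll of green tape lying flat, 100 mm in diameter, 25 mm high. Origin: centre of its underside.
- jar: Bystander: clear jar with a steel lid, 60 mm in diameter, 85 mm high. Origin: centre of its underside.
- driver: Bystander: screwdriver lying on the table, along its x axis. Origin: under its middle.

How it is judged:
On the way, in this order (a step that is already met when the one before it is completed fails the run):
1. the small box is on the mat and all bushes are in the level tray (x of small_box_center in the frame of mat between -0.075 and 0.075 m and y of small_box_center in the frame of mat between -0.07 and 0.07 m and z of small_box_center in the frame of mat between -0.015 and 0.062 m and value of joint tray below 0.08 rad and x of bush1 in the frame of tray_floor between -0.095 and 0.095 m and y of bush1 in the frame of tray_floor between -0.092 and 0.097 m and z of bush1 in the frame of tray_floor between -0.015 and 0.07 m and x of bush2 in the frame of tray_floor between -0.095 and 0.095 m and y of bush2 in the frame of tray_floor between -0.092 and 0.097 m and z of bush2 in the frame of tray_floor between -0.015 and 0.07 m and x of bush3 in the frame of tray_floor between -0.095 and 0.095 m and y of bush3 in the frame of tray_floor between -0.092 and 0.097 m and z of bush3 in the frame of tray_floor between -0.015 and 0.07 m and x of bush4 in the frame of tray_floor between -0.095 and 0.095 m and y of bush4 in the frame of tray_floor between -0.092 and 0.097 m and z of bush4 in the frame of tray_floor between -0.015 and 0.07 m and x of bush5 in the frame of tray_floor between -0.095 and 0.095 m and y of bush5 in the frame of tray_floor between -0.092 and 0.097 m and z of bush5 in the frame of tray_floor between -0.015 and 0.07 m), for 0.3 s.
2. the tray is held for a second at 60 degrees (within 8 degrees) (value of joint tray between 0.907 and 1.187 rad), for 1 s.
3. the tray is back level (value of joint tray below 0.06 rad), for 0.2 s.
At the end, for the whole second after the job is handed in: Every bush lies at rest inside the shipping carton, the small box rests on the mat (its centre over the mat), the tray is level within 0.06 rad, and tape, jar and screwdriver are within 30 mm of where they started (x of small_box_center in the frame of mat between -0.075 and 0.075 m and y of small_box_center in the frame of mat between -0.07 and 0.07 m and z of small_box_center in the frame of mat between -0.015 and 0.062 m and value of joint tray below 0.06 rad and linear speed of each of small_box, bush1, bush2, bush3, bush4, bush5 below 0.03 m/s and x of bush1 in the frame of carton_floor between -0.127 and 0.127 m and y of bush1 in the frame of carton_floor between -0.092 and 0.092 m and z of bush1 in the frame of carton_floor between -0.015 and 0.085 m and x of bush2 in the frame of carton_floor between -0.127 and 0.127 m and y of bush2 in the frame of carton_floor between -0.092 and 0.092 m and z of bush2 in the frame of carton_floor between -0.015 and 0.085 m and x of bush3 in the frame of carton_floor between -0.127 and 0.127 m and y of bush3 in the frame of carton_floor between -0.092 and 0.092 m and z of bush3 in the frame of carton_floor between -0.015 and 0.085 m and x of bush4 in the frame of carton_floor between -0.127 and 0.127 m and y of bush4 in the frame of carton_floor between -0.092 and 0.092 m and z of bush4 in the frame of carton_floor between -0.015 and 0.085 m and x of bush5 in the frame of carton_floor between -0.127 and 0.127 m and y of bush5 in the frame of carton_floor between -0.092 and 0.092 m and z of bush5 in the frame of carton_floor between -0.015 and 0.085 m and distance of each of tape, jar, driver from where it was at the start of the episode below 0.03 m); the robot touches nothing.
It fails at once if the tray is tipped beyond 80 degrees (value of joint tray above 1.4 rad).
It fails at once if the roll of tape is moved more than 30 mm (distance of tape from where it was at the start of the episode above 0.03 m).
It fails at once if the jar is moved more than 30 mm (distance of jar from where it was at the start of the episode above 0.03 m).
It fails at once if the screwdriver is moved more than 30 mm (distance of driver from where it was at the start of the episode above 0.03 m).
Of bush1, bush2, bush3, bush4, bush5 only 3 to 5 are there at a start; the rules pass over those that are not, and their reading is None.
At some moment in a run one of bush1, bush2, bush3, bush4, bush5 may be knocked a few centimetres aside while the robot is not near it.
Once in a run the grip may slacken for a moment while it holds something.
It also fails if it takes over 210 s, if anything falls off the work surface, if the arm or the gripper's body presses on something with over 40 N, if the wrist force passes 120 N, or if a joint passes its speed limit or range.

ROBOT

A 7-joint arm with a two-finger parallel gripper is mounted at the origin on the work surface. World frame = base frame: x ahead of the robot, y to its left, z up, the work surface at z = 0. Lengths are in m, angles in rad, forces in N, time in s.
With the tool pointing down it reaches from about 0.4 to 0.85 m from the base axis. Payload 10.4 kg.
Tool frame: the origin (TCP) lies where the fingers leave the gripper's body, on its centre line; the fingertips stand 73 mm ahead of it and the grasp point (between the pads) lies 54 mm ahead of it; z points along the fingers, y is the line along which they close (so a half turn about z gives the same grasp; the last joint's range is limited). The gripper opens to 85 mm and grips with 20 to 120 N. Pads are 22 mm wide; open, the fingers measure 114 mm over their backs; the gripper's body (76 mm by 85 mm) begins 54 mm behind the grasp point. The pads swing forward as they close: fully open they stand 13 mm farther back than shut.
Start: joints at [1.281, 0.332, -0.065, 1.46, 0.022, 1.35, -0.088], TCP at [0.165, -0.603, 0.304] pointing down, gripper open.
Joint ranges: [-2.6, 2.6], [-0.5, 2.12], [-1.47, 1.34], [0.16, 2.42], [-1.27, 4.41], [0.06, 2.06], [-2.6, 2.6]. Speed limits (rad/s): [2.22, 2.22, 2.79, 2.79, 3.14, 3.14, 3.14].

INTERFACE

Orientations are given as a unit quaternion [x, y, z, w].
In Python, from workcell import manip, camera gives the robot as it stands. The module is installed in compiled form; this text tells all that it offers.
- The arm moves only by the shell command python3 -m creep 'ROWS' [OPENING] [FORCE]. ROWS is JSON, a list of rows, each a list of 2 entries, a list of its own where there are three numbers: the shift along the tool's x, y, z in mm, then the turn about the tool's z in rad. In form: [[[tx, ty, tz], twist], ...]. A call has 1 to 5 rows; each row is the pose to reach, as a shift and turn from the pose commanded when the call began, along the tool's axes at that moment; what a row does not reach only later rows make up. A row lasts 1/12 s, in which the tool goes at most 41.7 mm and 7.16 degrees, less where a joint would pass 70% of its speed; a pose out of reach is approached as far as the arm can. A call with a gripper value outside its range is refused whole. OPENING is the opening, from 0 (shut) to 1 (fully open), set as the call begins (- or left out, the last holds). The fingers move at their own pace and stop on an object; FORCE is the grip in N (left out, the last holds). Time passes only in rows, so rows that repeat a pose let the fingers close. It gives the time, the measured TCP pose, the force, the opening and the grip force at its end, in the units of the state.
- manip.get_obs(): the state, without advancing time (a new reading comes with each control period).
- camera(name): name is "side" or "top"; returns a dict with "pixels" (480x640x3 uint8, red, green, blue), "z_map" (480x640 float32, m along the optical axis (not along the pixel's ray), 0 where there is no reading), "fx", "fy", "cx", "cy" (pixels), "distortion" ([k1, k2, p1, p2, k3] as OpenCV has them; the pictures are not rectified), "extrinsics" (4x4, takes a point from world to camera coordinates). Camera axes: x right, y down, z forward; pixel columns grow to the right and rows downward; lengths in m; the calibration is good to about 2 mm. A picture is of the moment at which its call begins.
- manip.hand_in(): hands the job in; it is judged then, once.
The state is a dict: "clock": time; "joint_pos": joint angles; "joint_velocities": joint speeds; "tau": joint torques, N m; "position": TCP position; "ee_rot": TCP orientation; "ft_force": force on the tool from outside, world axes, zero at the start; "torque": the same for the moment, N m; "grip_width": opening from 0.0 (shut) to 1.0 (fully open); "grasp_force": force on a finger pad.
Only numpy, scipy, OpenCV 4.12 (cv2) and the standard library are available. Lean on these libraries where they do the work, as an engineer would, in place of code of your own. Each camera call takes 0.05 s, during which the arm holds its last target. There are 200 camera calls.

## Working session

There is one attempt and no reset: what is moved stays moved. The work goes in short steps, Python scripts to look and compute and a shell command to move; the robot and the scene stay as the last step left them, time stands still between calls to the robot, and variables do not carry over. Pictures are saved under pics/ and viewed, at most 14 in all, crops included, and the job is handed in when it is done.

```bash
mkdir -p pics
cat > h.py <<'E'
import numpy as np, cv2
from workcell import manip, camera
from scipy.spatial.transform import Rotation as R
def shot(n,f=None):
    c=camera(n)
    if f: cv2.imwrite('pics/'+f,c['pixels'][:,:,::-1])
    c['K']=np.array([[c['fx'],0,c['cx']],[0,c['fy'],c['cy']],[0,0,1.]]);c['D']=np.array(c['distortion']);c['E']=np.array(c['extrinsics'])
    return c
def ray(c,uv):
    p=cv2.undistortPoints(np.float64(uv).reshape(-1,1,2),c['K'],c['D']).reshape(-1,2)
    d=np.c_[p,np.ones(len(p))]@c['E'][:3,:3]; o=-c['E'][:3,:3].T@c['E'][:3,3]
    return o,d
def onplane(c,uv,z):
    o,d=ray(c,uv); return o+d*((z-o[2])/d[:,2:])
def depthpt(c,uv):
    o,d=ray(c,uv); return o+d*np.array([c['z_map'][int(v),int(u)] for u,v in np.reshape(uv,(-1,2))])[:,None]
def cloud(c):
    v,u=np.mgrid[:480,:640]; o,d=ray(c,np.c_[u.ravel(),v.ravel()])
    P=o+d*c['z_map'].reshape(-1,1); P[c['z_map'].ravel()==0]=np.nan
    return P.reshape(480,640,3)
def project(c,P):
    return cv2.projectPoints(np.float64(P).reshape(-1,1,3),cv2.Rodrigues(c['E'][:3,:3])[0],c['E'][:3,3],c['K'],c['D'])[0].reshape(-1,2)
E
python3 - <<'E'
from h import *
for n in('side','top'):
    c=shot(n,n+'0.png'); print(n,c['fx'],c['D'],(-c['E'][:3,:3].T@c['E'][:3,3]).round(3)); print(c['E'].round(3))
o=manip.get_obs(); print(o['clock'],o['position'],R.from_quat(o['ee_rot']).as_matrix().round(3),o['grip_width'],o['ft_force'])
E
```

```text
side 443.3491051845834 [0.02743426 0.         0.         0.         0.        ] [0.005 0.815 0.742]
[[-0.826 -0.563  0.018  0.45 ]
 [-0.312  0.431 -0.847  0.279]
 [ 0.469 -0.705 -0.531  0.967]
 [ 0.     0.     0.     1.   ]]
top 588.0854085259567 [-0.0439333  0.         0.         0.         0.       ] [0.304 0.003 1.305]
[[-0.029 -1.     0.006  0.004]
 [-0.979  0.028 -0.203  0.562]
 [ 0.202 -0.011 -0.979  1.217]
 [ 0.     0.     0.     1.   ]]
0.1 [ 0.16473561 -0.60266556  0.30322936] [[ 0.965  0.264 -0.   ]
 [ 0.264 -0.965  0.001]
 [-0.    -0.001 -1.   ]] 0.9979025765473817 [ 0.14666009 -0.10159737 -0.470492  ]
```

View pics/top0.png

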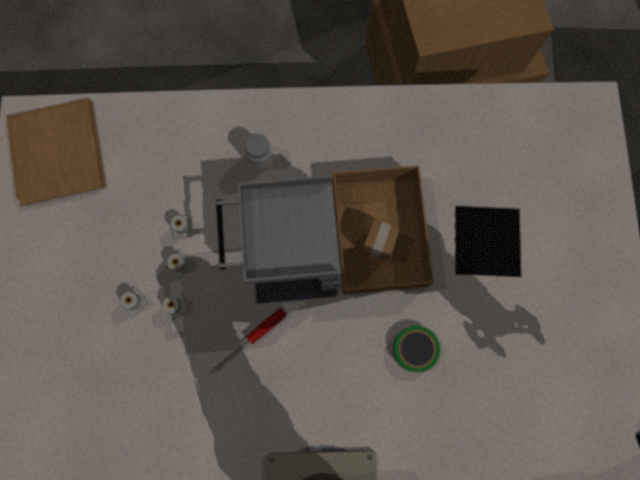

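View pics/side0.png

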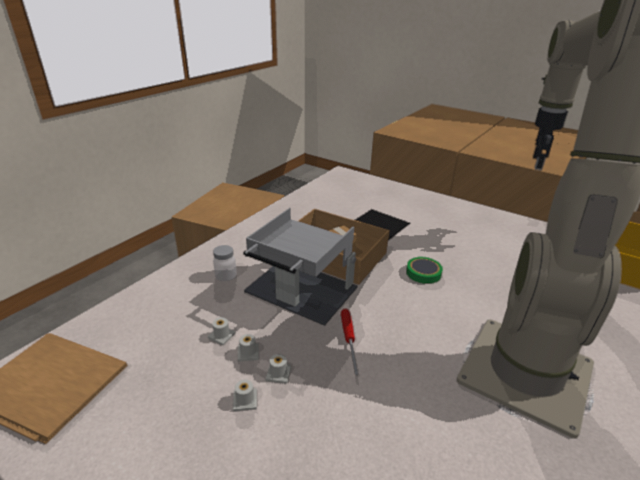

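Both views show four bushes. In the top view their dots are at (179,223), (176,262), (129,300) and (171,306). The bar is at (221,234), the tray around (290,230), the box at (381,238) in the carton, and the mat at (487,241). The driver at (250,335), tape at (416,348) and jar at (257,150) are clear of these. Next I measure them.

```bash
cat > dots.py <<'E'
from h import *
def dots(c):
    h=cv2.cvtColor(c['pixels'],cv2.COLOR_RGB2HSV); m=((h[...,0]>10)&(h[...,0]<35)&(h[...,1]>90)).astype(np.uint8)
    n,l,s,ce=cv2.connectedComponentsWithStats(m); return [(ce[i],s[i,4]) for i in range(1,n) if 4<=s[i,4]<=60]
def tri(a,ua,b,ub):
    o1,d1=ray(a,[ua]);o2,d2=ray(b,[ub]);d1=d1[0];d2=d2[0]
    t=np.linalg.lstsq(np.c_[d1,-d2],o2-o1,rcond=None)[0]; p,q=o1+t[0]*d1,o2+t[1]*d2
    return (p+q)/2,np.linalg.norm(p-q)
def bushes(a,b,lim=.006):
    out=[]
    for u,_ in dots(a):
        for v,_ in dots(b):
            p,e=tri(a,u,b,v)
            if e<lim and -0.1<p[2]<.35: out.append((p.round(4),round(e,4),u.round(1),v.round(1)))
    return out
E
python3 - <<'E'
from dots import *
a=shot('top');b=shot('side')
for r in bushes(a,b): print(*r)
P=cloud(a)
def rect(name,zlo,zhi,reg,f=None):
    x0,x1,y0,y1=reg
    m=(P[...,2]>zlo)&(P[...,2]<zhi)&(P[...,0]>x0)&(P[...,0]<x1)&(P[...,1]>y0)&(P[...,1]<y1)
    if f is not None: m&=f
    q=P[m]; print(name,len(q),cv2.minAreaRect(q[:,:2].astype(np.float32)),np.median(q,0).round(4),q.min(0).round(3),q.max(0).round(3)); return q
for n,uv in dict(tray=(290,230),box=(383,238),band=(378,236),bar=(221,234),mat=(487,241),dot=(179,223),cwall=(424,230),cfloor=(350,260),jar=(257,145),tape=(416,330),drv=(266,326)).items():
    print(n,depthpt(a,[uv]).round(3))
g=a['pixels'].max(2)
rect('mat',-.01,.012,(.3,.8,-.5,-.25),g<45)
rect('bar',.15,.19,(.4,.75,.17,.25),g<50)
rect('tray',.13,.2,(.4,.75,-.06,.16))
rect('boxtop',.078,.1,(.45,.7,-.24,-.08))
rect('carton',.06,.1,(.3,.8,-.32,-.02))
E
```

```text
[0.611  0.3007 0.0413] 0.0018 [178.1 222.6] [219.7 322.1]
[0.5236 0.3057 0.042 ] 0.0016 [174.9 261.6] [246.9 338.9]
[0.4426 0.4052 0.0423] 0.0015 [128.1 299.9] [243.5 386. ]
[0.4311 0.3138 0.042 ] 0.0013 [170.3 304.1] [277.6 359.6]
tray [[0.562 0.049 0.149]]
box [[ 0.552 -0.145  0.091]]
band [[ 0.557 -0.134  0.09 ]]
bar [[0.552 0.183 0.176]]
mat [[ 0.557 -0.392  0.003]]
dot [[0.609 0.298 0.041]]
cwall [[ 0.571 -0.236  0.072]]
cfloor [[ 0.522 -0.079  0.004]]
jar [[0.769 0.12  0.087]]
tape [[ 0.361 -0.214  0.026]]
drv [[0.379 0.11  0.025]]
mat 4262 ((0.5576456189155579, -0.39155274629592896), (0.1494140475988388, 0.1577320694923401), 86.43133544921875) [ 0.5553 -0.3915  0.0033] [ 0.477 -0.471 -0.006] [ 0.639 -0.313  0.012]
bar 326 ((0.553648054599762, 0.18532609939575195), (0.14063246548175812, 0.011612417176365852), 3.5765562057495117) [0.5516 0.1849 0.1757] [0.483 0.176 0.167] [0.624 0.195 0.182]
tray 9709 ((0.5616782307624817, 0.06039619445800781), (0.1997087597846985, 0.2068810760974884), 3.421334743499756) [0.5638 0.054  0.1461] [ 0.458 -0.048  0.131] [0.667 0.16  0.187]
boxtop 1055 ((0.5751636028289795, -0.16227367520332336), (0.15544578433036804, 0.25035908818244934), 89.69318389892578) [ 0.5555 -0.1467  0.0886] [ 0.45  -0.24   0.078] [ 0.7   -0.084  0.097]
carton 2269 ((0.5806320309638977, -0.12726432085037231), (0.26198652386665344, 0.22727473080158234), 3.3544325828552246) [ 0.5607 -0.1439  0.0812] [ 0.446 -0.248  0.06 ] [ 0.717 -0.021  0.1  ]
```

```bash
cat > go.py <<'E'
import sys
from h import *
# usage: go.py x y z yaw  -> tool-frame shift mm & twist from the measured pose to TCP target
def go(x,y,z,yaw):
    o=manip.get_obs(); M=R.from_quat(o['ee_rot']).as_matrix(); y0=np.arctan2(M[1,0],M[0,0])
    d=M.T@(np.array([x,y,z])-o['position'])*1000; t=-((yaw-y0+np.pi/2)%np.pi-np.pi/2)
    return d.round(0).tolist(),round(t,3)
if __name__=='__main__':
    o=manip.get_obs(); print(o['clock'],np.round(o['position'],4),np.round(o['ft_force'],1),round(o['grip_width'],3),round(o['grasp_force'],1))
    a=list(map(float,sys.argv[1:]))
    for i in range(0,len(a),4): print(go(*a[i:i+4]))
E
python3 - <<'E'
from h import *
from go import go
a=shot('top');P=cloud(a)
m=(abs(P[...,0]-.553)<.055)&(abs(P[...,1]+.143)<.05)&(P[...,2]>.083)&(P[...,2]<.1)
q=P[m][:,:2].astype(np.float32); print('box',cv2.minAreaRect(q),len(q),np.median(P[m][:,2]))
# rim of box from two views: light band
g=a['pixels'].max(2)
m=(P[...,2]>.15)&(P[...,2]<.19)&(abs(P[...,0]-.553)<.06)&(P[...,1]>.17)&(P[...,1]<.25)&(g<50)
q=P[m]; k=np.polyfit(q[:,0],q[:,1],1); print('bar slope',k,np.polyval(k,.553))
m=(P[...,2]>.135)&(P[...,2]<.155)&(P[...,1]>-.06)&(P[...,1]<.15)&(abs(P[...,0]-.56)<.09); q=P[m]; print('floor',q.mean(0),np.median(q[:,2]))
b=shot('side'); PB=cloud(b)
m=(abs(PB[...,0]-.553)<.055)&(abs(PB[...,1]+.143)<.05)&(PB[...,2]>.083)&(PB[...,2]<.1)
print('box side view',m.sum(),np.median(PB[m],0))
gb=b['pixels'].max(2);m=(PB[...,2]>.15)&(PB[...,2]<.19)&(abs(PB[...,0]-.553)<.06)&(PB[...,1]>.17)&(PB[...,1]<.25)&(gb<60);q=PB[m];print('bar side',len(q),q.mean(0),np.polyfit(q[:,0],q[:,1],1))
print(q[:,2].max(), PB[(PB[...,2]>.135)&(PB[...,2]<.155)&(abs(PB[...,1]-.05)<.05)&(abs(PB[...,0]-.56)<.06)].mean(0))
E
```

```text
box ((0.5568190813064575, -0.14116616547107697), (0.0594937689602375, 0.062149785459041595), 69.2339096069336) 791 0.08949784698703578
bar slope [0.05859028 0.15251382] 0.18491423992764064
floor [0.56008013 0.05071756 0.14556705] 0.14556518884127567
box side view 118 [ 0.56734727 -0.14841237  0.08793615]
bar side 218 [0.55019495 0.18970306 0.172828  ] [0.05235778 0.16089607]
0.1783228515379338 [0.55854378 0.05022493 0.14402034]
```

```bash
python3 go.py .557 -.142 .3 -.363 .557 -.142 .114 -.363
```

```text
0.3 [ 0.1647 -0.6028  0.3037] [ 0.1 -0.5  0.5] 0.999 0.0
([500.0, -341.0, 4.0], np.float64(0.63))
([500.0, -341.0, 190.0], np.float64(0.63))
```

```bash
python3 -m creep '[[[33,-22,0],0],[[66,-45,0],0],[[99,-67,0],0],[[132,-90,0],0],[[165,-113,0],0]]' 1 40
python3 -m creep '[[[33,-22,0],0],[[66,-45,0],0],[[99,-67,0],0],[[132,-90,0],0],[[165,-113,0],0]]'
python3 -m creep '[[[33,-22,0],0.12],[[66,-45,0],0.24],[[99,-67,0],0.36],[[132,-90,0],0.48],[[165,-113,0],0.6]]'
python3 -m creep '[[[0,0,0],0],[[0,0,0],0]]'
python3 go.py .557 -.142 .3 -.363 .557 -.142 .114 -.363
```

```text
clock: 0.72
position: [0.295, -0.4488, 0.304]
ee_rot: [0.991, 0.133, -0.0, 0.0]
ft_force: [0.3, -1.1, 1.3]
grip_width: 0.998
grasp_force: 0.0
clock: 1.13
position: [0.4244, -0.2962, 0.3042]
ee_rot: [0.991, 0.133, 0.0, 0.0]
ft_force: [1.2, -0.6, 0.1]
grip_width: 0.998
grasp_force: 0.0
clock: 1.55
position: [0.5432, -0.1571, 0.3041]
ee_rot: [0.989, -0.145, 0.0, 0.0]
ft_force: [1.0, -0.8, -0.7]
grip_width: 0.999
grasp_force: 0.0
clock: 1.72
position: [0.5434, -0.1559, 0.3037]
ee_rot: [0.99, -0.14, -0.0, -0.0]
ft_force: [-0.3, -0.7, -0.9]
grip_width: 1.002
grasp_force: 0.0
1.7167 [ 0.5434 -0.1559  0.3037] [-0.3 -0.7 -0.9] 1.002 0.0
([9.0, -17.0, 4.0], np.float64(0.083))
([9.0, -17.0, 190.0], np.float64(0.083))
```

```bash
python3 -m creep '[[[9,-17,4],0.083],[[9,-17,40],0.083],[[9,-17,75],0.083],[[9,-17,110],0.083],[[9,-17,140],0.083]]'
python3 -m creep '[[[0,0,15],0],[[0,0,30],0],[[0,0,42],0],[[0,0,50],0],[[0,0,50],0]]'
python3 -m creep '[[[0,0,0],0],[[0,0,0],0],[[0,0,0],0],[[0,0,0],0],[[0,0,0],0]]' 0 50
python3 -m creep '[[[0,0,0],0],[[0,0,0],0],[[0,0,0],0]]'
python3 go.py .557 -.142 .114 -.363 .557 -.391 .3 -.363
```

```text
clock: 2.13
position: [0.5545, -0.146, 0.1618]
ee_rot: [0.983, -0.183, -0.001, 0.0]
ft_force: [-0.1, -0.8, -0.5]
grip_width: 0.997
grasp_force: 0.0
clock: 2.55
position: [0.5548, -0.1452, 0.1125]
ee_rot: [0.983, -0.183, -0.001, 0.0]
ft_force: [-0.9, -0.0, -0.9]
grip_width: 0.997
grasp_force: 0.0
clock: 2.97
position: [0.5565, -0.1448, 0.1152]
ee_rot: [0.983, -0.183, 0.001, 0.0]
ft_force: [-0.9, 0.4, 6.6]
grip_width: 0.696
grasp_force: 55.0
clock: 3.22
position: [0.5565, -0.1447, 0.1152]
ee_rot: [0.983, -0.183, 0.001, 0.0]
ft_force: [-0.2, -0.0, 6.4]
grip_width: 0.694
grasp_force: 55.0
3.2167 [ 0.5565 -0.1447  0.1152] [-0.2 -0.   6.4] 0.694 55.0
([-1.0, -3.0, 1.0], np.float64(-0.004))
([89.0, 230.0, -185.0], np.float64(-0.004))
```

```bash
python3 -m creep '[[[0,0,-20],0],[[0,0,-50],0],[[0,0,-80],0],[[0,0,-110],0],[[0,0,-130],0]]'
python3 -m creep '[[[9,23,0],0],[[18,48,0],0],[[28,72,0],0],[[38,98,0],0],[[48,124,0],0]]'
python3 -m creep '[[[9,25,0],0],[[18,48,0],0],[[28,72,0],0],[[37,95,0],0],[[41,106,0],0]]'
python3 -m creep '[[[0,0,0],0],[[0,0,0],0]]'
python3 go.py .557 -.391 .119 -.363
```

```text
clock: 3.63
position: [0.5562, -0.1445, 0.2471]
ee_rot: [0.983, -0.182, 0.001, 0.0]
ft_force: [0.1, -0.2, -0.6]
grip_width: 0.697
grasp_force: 54.4
clock: 4.05
position: [0.5558, -0.2787, 0.2441]
ee_rot: [0.983, -0.182, -0.0, 0.0]
ft_force: [0.7, -0.2, -1.8]
grip_width: 0.699
grasp_force: 54.4
clock: 4.47
position: [0.5549, -0.3948, 0.2435]
ee_rot: [0.983, -0.184, -0.0, 0.001]
ft_force: [-1.0, -0.7, -1.7]
grip_width: 0.699
grasp_force: 54.4
clock: 4.63
position: [0.5562, -0.3908, 0.2436]
ee_rot: [0.983, -0.183, -0.0, -0.0]
ft_force: [0.2, 1.4, -1.8]
grip_width: 0.697
grasp_force: 54.4
4.6333 [ 0.5562 -0.3908  0.2436] [ 0.2  1.4 -1.8] 0.697 54.4
([1.0, -0.0, 125.0], np.float64(-0.005))
```

```bash
python3 -c "
from h import *
c=shot('side','a.png')"
```

```text
(no output)
```

View pics/a.png

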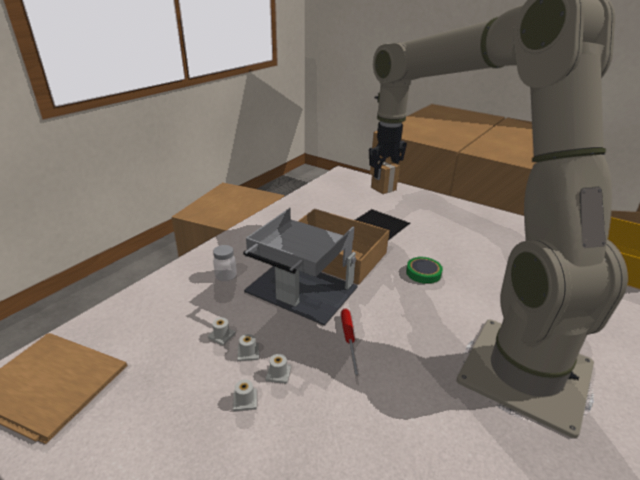

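The box hangs in the gripper at (385,178) above the mat, and the carton is empty. I'll lower it.

```bash
python3 -m creep '[[[0,0,30],0],[[0,0,60],0],[[0,0,90],0],[[0,0,110],0],[[0,0,118],0]]'
python3 -m creep '[[[0,0,4],0],[[0,0,8],0],[[0,0,10],0],[[0,0,10],0]]'
python3 -m creep '[[[0,0,0],0],[[0,0,0],0],[[0,0,0],0],[[0,0,0],0]]' 1
python3 -m creep '[[[0,0,-25],0],[[0,0,-55],0],[[0,0,-90],0],[[0,0,-130],0],[[0,0,-170],0]]'
python3 go.py .611 .301 .3 .058
```

```text
clock: 5.1
position: [0.5555, -0.3883, 0.1225]
ee_rot: [0.983, -0.181, -0.002, -0.001]
ft_force: [0.2, 0.4, -1.6]
grip_width: 0.694
grasp_force: 54.5
clock: 5.43
position: [0.5568, -0.3912, 0.117]
ee_rot: [0.983, -0.182, 0.001, 0.0]
ft_force: [-0.1, -0.1, -1.2]
grip_width: 0.696
grasp_force: 39.8
clock: 5.77
position: [0.5564, -0.3914, 0.1166]
ee_rot: [0.983, -0.183, 0.0, 0.0]
ft_force: [0.0, 0.3, 0.5]
grip_width: 1.001
grasp_force: 0.0
clock: 6.18
position: [0.5559, -0.391, 0.2877]
ee_rot: [0.983, -0.183, -0.0, -0.0]
ft_force: [-0.0, -0.2, -0.3]
grip_width: 1.005
grasp_force: 0.0
6.1833 [ 0.5559 -0.391   0.2877] [-0.  -0.2 -0.3] 1.005 0.0
([-197.0, -666.0, -12.0], np.float64(-0.425))
```

```bash
python3 -m creep '[[[-11,-37,-3],0],[[-22,-75,-6],0],[[-33,-112,-9],0],[[-44,-149,-12],0],[[-55,-186,-12],0]]' 0.8
python3 -m creep '[[[-11,-37,0],0],[[-22,-75,0],0],[[-33,-112,0],0],[[-44,-149,0],0],[[-55,-186,0],0]]'
python3 -m creep '[[[-11,-37,0],-0.1],[[-22,-75,0],-0.2],[[-33,-112,0],-0.3],[[-44,-149,0],-0.4],[[-55,-186,0],-0.425]]'
python3 -m creep '[[[0,0,0],0],[[0,0,0],0]]'
python3 - <<'E'
from dots import *
from go import go
a=shot('top');b=shot('side')
for r in bushes(a,b): print(*r)
P=cloud(b); m=(abs(P[...,0]-.557)<.07)&(abs(P[...,1]+.391)<.07)&(P[...,2]>.02); print('box',m.sum(),P[m].min(0),P[m].max(0))
P=cloud(a); m=(abs(P[...,0]-.557)<.07)&(abs(P[...,1]+.391)<.07)&(P[...,2]>.07); print('box top',m.sum(),P[m].mean(0))
print(go(.611,.301,.3,.058))
E
```

```text
clock: 6.6
position: [0.5717, -0.1961, 0.2991]
ee_rot: [0.983, -0.183, 0.001, 0.0]
ft_force: [0.4, -0.4, -0.4]
grip_width: 0.798
grasp_force: 0.0
clock: 7.02
position: [0.587, -0.0027, 0.2984]
ee_rot: [0.983, -0.183, 0.0, 0.0]
ft_force: [1.3, 0.3, 0.1]
grip_width: 0.797
grasp_force: 0.0
clock: 7.43
position: [0.6025, 0.1905, 0.2984]
ee_rot: [0.999, 0.032, 0.0, 0.0]
ft_force: [0.3, 0.0, -0.6]
grip_width: 0.801
grasp_force: 0.0
clock: 7.6
position: [0.6018, 0.1921, 0.298]
ee_rot: [1.0, 0.031, -0.0, -0.001]
ft_force: [0.8, -1.4, 0.6]
grip_width: 0.799
grasp_force: 0.0
[0.6081 0.3032 0.0439] 0.0017 [176.6 223.6] [219.7 322.3]
[0.5239 0.3055 0.0417] 0.0014 [175.  261.4] [246.9 338.9]
[0.4429 0.4054 0.0422] 0.0013 [128.1 299.7] [243.4 386. ]
[0.431  0.3141 0.0422] 0.0017 [170.2 304.2] [277.5 359.6]
box 595 [ 0.51851735 -0.4259394   0.02037393] [ 0.59649735 -0.34833646  0.0897936 ]
box top 873 [ 0.55413039 -0.38968672  0.08727061]
([15.0, -112.0, -2.0], np.float64(-0.001))
```

Box is on the mat (top at 0.087, centred). Going for bush 1.

```bash
python3 -m creep '[[[4,-35,0],0],[[10,-75,0],0],[[15,-112,0],0],[[15,-112,40],0],[[15,-112,75],0]]'
python3 -m creep '[[[0,0,35],0],[[0,0,70],0],[[0,0,105],0],[[0,0,130],0],[[0,0,130],0]]'
python3 go.py .611 .301 .084 .058
```

```text
clock: 8.12
position: [0.6114, 0.3036, 0.2235]
ee_rot: [1.0, 0.03, 0.002, -0.001]
ft_force: [1.0, -1.1, -0.7]
grip_width: 0.803
grasp_force: 0.0
clock: 8.53
position: [0.6094, 0.2977, 0.0869]
ee_rot: [1.0, 0.028, -0.004, 0.003]
ft_force: [-0.9, -1.0, -0.2]
grip_width: 0.804
grasp_force: 0.0
8.5333 [0.6094 0.2977 0.0869] [-0.9 -1.  -0.2] 0.804 0.0
([2.0, -3.0, 3.0], np.float64(-0.003))
```

```bash
python3 -m creep '[[[0,0,1],0],[[0,0,1],0],[[0,0,1],0],[[0,0,1],0],[[0,0,1],0]]' 0 40
python3 -m creep '[[[0,0,0],0],[[0,0,-20],0],[[0,0,-55],0],[[0,0,-90],0],[[0,0,-125],0]]'
python3 -m creep '[[[0,0,-35],0],[[0,0,-70],0],[[0,0,-100],0],[[0,0,-100],0],[[0,0,-100],0]]'
python3 go.py .609 .005 .31 .058
```

```text
clock: 8.95
position: [0.6125, 0.3019, 0.0948]
ee_rot: [1.0, 0.029, 0.002, -0.001]
ft_force: [-0.3, -1.5, 8.1]
grip_width: 0.405
grasp_force: 40.6
clock: 9.37
position: [0.611, 0.3015, 0.2196]
ee_rot: [1.0, 0.029, 0.001, -0.0]
ft_force: [0.0, 0.6, -0.8]
grip_width: 0.403
grasp_force: 40.1
clock: 9.78
position: [0.6114, 0.3021, 0.3203]
ee_rot: [1.0, 0.029, 0.002, -0.001]
ft_force: [-0.8, 0.4, -1.7]
grip_width: 0.406
grasp_force: 40.1
9.7833 [0.6114 0.3021 0.3203] [-0.8  0.4 -1.7] 0.406 40.1
([-20.0, 297.0, 10.0], np.float64(-0.0))
```

```bash
python3 -m creep '[[[-2,37,0],0],[[-5,75,0],0],[[-8,112,0],0],[[-10,149,0],0],[[-12,186,0],0]]'
python3 -m creep '[[[-2,37,0],0],[[-5,75,0],0],[[-8,111,0],0],[[-8,111,30],0],[[-8,111,55],0]]'
python3 -m creep '[[[0,0,10],0],[[0,0,18],0],[[0,0,23],0],[[0,0,23],0]]'
python3 go.py .609 .005 .241 .058
```

```text
clock: 10.2
position: [0.6091, 0.1131, 0.316]
ee_rot: [1.0, 0.029, -0.001, 0.0]
ft_force: [1.1, 0.5, -0.4]
grip_width: 0.402
grasp_force: 40.1
clock: 10.62
position: [0.6082, 0.0002, 0.261]
ee_rot: [1.0, 0.026, 0.0, 0.001]
ft_force: [-0.1, 0.4, -1.0]
grip_width: 0.402
grasp_force: 40.1
clock: 10.95
position: [0.6084, 0.0046, 0.2401]
ee_rot: [1.0, 0.029, 0.0, 0.0]
ft_force: [0.4, -0.5, 0.3]
grip_width: 0.403
grasp_force: 40.0
10.95 [0.6084 0.0046 0.2401] [ 0.4 -0.5  0.3] 0.403 40.0
([1.0, -0.0, -1.0], np.float64(0.001))
```

```bash
python3 -m creep '[[[0,0,0],0],[[0,0,0],0],[[0,0,-20],0],[[0,0,-50],0],[[0,0,-75],0]]' 0.65
python3 -m creep '[[[-9,-38,0],0],[[-18,-76,0],0],[[-26,-114,0],0],[[-34,-152,0],0],[[-42,-190,0],0]]' 0.8
python3 -m creep '[[[-9,-38,0],0],[[-18,-76,0],0],[[-25,-115,0],0],[[-25,-115,0],0],[[-25,-115,0],0]]'
python3 go.py .5237 .3056 .093 .058
python3 - <<'E'
from dots import *
a=shot('top','b.png');b=shot('side')
for r in bushes(a,b,.008): print(*r)
E
```

```text
clock: 11.37
position: [0.6083, 0.0042, 0.3156]
ee_rot: [1.0, 0.029, 0.0, -0.0]
ft_force: [0.9, 0.4, 0.6]
grip_width: 0.653
grasp_force: 0.0
clock: 11.78
position: [0.5547, 0.193, 0.3147]
ee_rot: [1.0, 0.029, 0.001, -0.0]
ft_force: [1.7, 0.2, 0.3]
grip_width: 0.802
grasp_force: 0.0
clock: 12.2
position: [0.5221, 0.3078, 0.3144]
ee_rot: [0.999, 0.032, 0.0, -0.001]
ft_force: [0.8, -1.0, 0.8]
grip_width: 0.802
grasp_force: 0.0
12.2 [0.5221 0.3078 0.3144] [ 0.8 -1.   0.8] 0.802 0.0
([1.0, 3.0, 221.0], np.float64(0.006))
[0.6076 0.0045 0.1856] 0.0022 [311.5 203.4] [297.3 217. ]
[0.2307 0.1693 0.2862] 0.0014 [218.3 406.8] [411.3 263.3]
[0.2283 0.1664 0.285 ] 0.005 [220.8 410. ] [411.3 263.3]
```

View pics/b.png

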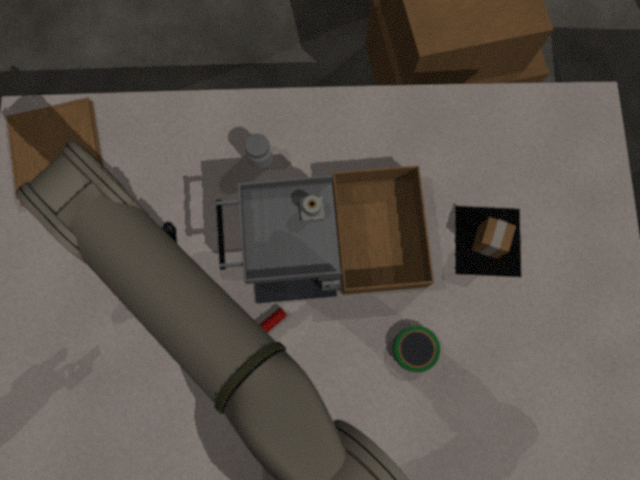

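Bush 1 stands in the tray at (312,204) and the box is on the mat at (494,237). The arm hides the other bushes from the top camera, so I check them by side-view rays onto z=0.042.

```bash
cat > sd.py <<'E'
from dots import *
b=shot('side')
for u,s in dots(b):
    p=onplane(b,[u],.042)[0]
    if .25<p[1]<.5: print('side dot',u.round(0),p.round(4))
E
python3 sd.py
python3 -m creep '[[[1,3,40],0],[[1,3,80],0],[[1,3,120],0],[[1,3,155],0],[[1,3,180],0]]'
python3 -m creep '[[[0,0,20],0],[[0,0,36],0],[[0,0,41],0],[[0,0,41],0],[[0,0,41],0]]'
python3 go.py .5237 .3056 .093 .058; python3 sd.py
```

```text
side dot [247. 339.] [0.5245 0.306  0.042 ]
side dot [278. 360.] [0.4319 0.3142 0.042 ]
side dot [244. 386.] [0.4435 0.4053 0.042 ]
clock: 12.77
position: [0.5249, 0.2989, 0.1306]
ee_rot: [1.0, 0.028, -0.001, 0.001]
ft_force: [0.6, -0.3, -0.6]
grip_width: 0.799
grasp_force: 0.0
clock: 13.18
position: [0.5257, 0.301, 0.0937]
ee_rot: [1.0, 0.028, 0.0, -0.0]
ft_force: [-0.1, -0.6, 0.0]
grip_width: 0.798
grasp_force: 0.0
13.1833 [0.5257 0.301  0.0937] [-0.1 -0.6  0. ] 0.798 0.0
([-2.0, -5.0, 1.0], np.float64(-0.002))
side dot [247. 339.] [0.5245 0.306  0.042 ]
side dot [278. 360.] [0.4319 0.3142 0.042 ]
side dot [243. 386.] [0.4436 0.4055 0.042 ]
```

```bash
python3 -m creep '[[[-1,-5,0],0],[[-1,-5,0],0]]'
python3 -m creep '[[[0,0,0],0],[[0,0,0],0],[[0,0,0],0],[[0,0,0],0],[[0,0,0],0]]' 0 40
python3 -m creep '[[[0,0,-20],0],[[0,0,-55],0],[[0,0,-90],0],[[0,0,-125],0],[[0,0,-160],0]]'
python3 -m creep '[[[0,0,-35],0],[[0,0,-65],0],[[-2,30,-65],0],[[-4,66,-65],0],[[-7,103,-65],0]]'
python3 -m creep '[[[-3,38,0],0],[[-6,76,0],0],[[-9,114,0],0],[[-13,160,0],0],[[-16,198,0],0]]'
python3 -m creep '[[[0,0,0],0],[[0,0,0],0]]'
python3 go.py .5195 -.0005 .241 .058
```

```text
clock: 13.4
position: [0.5238, 0.3077, 0.0942]
ee_rot: [1.0, 0.029, 0.001, -0.001]
ft_force: [-0.1, -0.2, 0.0]
grip_width: 0.798
grasp_force: 0.0
clock: 13.82
position: [0.5239, 0.3066, 0.0934]
ee_rot: [1.0, 0.029, 0.0, -0.0]
ft_force: [-0.9, -0.9, 4.1]
grip_width: 0.406
grasp_force: 39.9
clock: 14.23
position: [0.5233, 0.3062, 0.2542]
ee_rot: [1.0, 0.029, -0.0, 0.0]
ft_force: [0.2, 0.0, -1.1]
grip_width: 0.406
grasp_force: 40.0
clock: 14.65
position: [0.5223, 0.2028, 0.318]
ee_rot: [1.0, 0.03, 0.0, -0.0]
ft_force: [1.2, -0.5, -0.6]
grip_width: 0.402
grasp_force: 40.0
clock: 15.07
position: [0.5175, 0.0038, 0.3179]
ee_rot: [1.0, 0.029, 0.0, 0.0]
ft_force: [0.8, 0.2, -0.9]
grip_width: 0.406
grasp_force: 40.0
clock: 15.23
position: [0.5179, 0.0027, 0.3176]
ee_rot: [1.0, 0.026, -0.0, 0.0]
ft_force: [0.2, 1.5, -0.3]
grip_width: 0.409
grasp_force: 40.1
15.2333 [0.5179 0.0027 0.3176] [ 0.2  1.5 -0.3] 0.409 40.1
([1.0, 3.0, 77.0], np.float64(-0.006))
```

```bash
python3 -m creep '[[[1,3,25],0],[[1,3,50],0],[[1,3,68],0],[[1,3,77],0],[[1,3,78],0]]'
python3 -m creep '[[[0,0,0],0],[[0,0,0],0],[[0,0,0],0],[[0,0,0],0]]' 0.65
python3 -m creep '[[[0,0,-25],0],[[0,0,-50],0],[[0,0,-75],0],[[-8,-38,-75],0],[[-17,-76,-75],0]]'
python3 -m creep '[[[-9,-38,0],0],[[-18,-76,0],0],[[-26,-114,0],0],[[-34,-152,0],0],[[-42,-190,0],0]]' 0.8
python3 -m creep '[[[-9,-51,0],0],[[-9,-51,0],0],[[-9,-51,0],0],[[-9,-51,0],0]]'
python3 sd.py; python3 go.py .4315 .3142 .093 .058
```

```text
clock: 15.65
position: [0.5187, 0.0038, 0.2386]
ee_rot: [1.0, 0.03, -0.001, -0.0]
ft_force: [0.5, -0.1, -0.0]
grip_width: 0.404
grasp_force: 41.0
clock: 15.98
position: [0.5197, 0.0028, 0.2409]
ee_rot: [1.0, 0.029, 0.001, 0.0]
ft_force: [0.4, -0.1, 0.4]
grip_width: 0.648
grasp_force: 0.0
clock: 16.4
position: [0.4988, 0.0769, 0.3169]
ee_rot: [1.0, 0.026, 0.002, 0.0]
ft_force: [0.3, 0.6, -0.5]
grip_width: 0.651
grasp_force: 0.0
clock: 16.82
position: [0.4443, 0.2665, 0.3158]
ee_rot: [1.0, 0.029, 0.001, 0.0]
ft_force: [-0.1, -0.4, 0.4]
grip_width: 0.803
grasp_force: 0.0
clock: 17.15
position: [0.4329, 0.3157, 0.3151]
ee_rot: [1.0, 0.03, 0.0, -0.0]
ft_force: [0.9, -0.0, 0.4]
grip_width: 0.801
grasp_force: 0.0
side dot [278. 360.] [0.4319 0.3142 0.042 ]
side dot [243. 386.] [0.4434 0.4056 0.042 ]
17.2 [0.4335 0.3146 0.315 ] [ 0.  -0.1 -0.4] 0.801 0.0
([-2.0, 0.0, 222.0], np.float64(-0.001))
```

```bash
python3 -m creep '[[[-2,0,40],0],[[-2,0,80],0],[[-2,0,120],0],[[-2,0,155],0],[[-2,0,180],0]]'
python3 -m creep '[[[0,0,20],0],[[0,0,36],0],[[0,0,42],0],[[0,0,42],0],[[0,0,42],0]]'
python3 go.py .4318 .3142 .093 .058
```

```text
clock: 17.62
position: [0.4312, 0.3124, 0.1319]
ee_rot: [1.0, 0.027, -0.001, 0.001]
ft_force: [-0.0, -1.1, 0.4]
grip_width: 0.802
grasp_force: 0.0
clock: 18.03
position: [0.4318, 0.3145, 0.0936]
ee_rot: [1.0, 0.028, 0.0, 0.0]
ft_force: [0.5, 0.1, 0.5]
grip_width: 0.802
grasp_force: 0.0
18.0333 [0.4318 0.3145 0.0936] [0.5 0.1 0.5] 0.802 0.0
([-0.0, 0.0, 1.0], np.float64(-0.002))
```

```bash
python3 -m creep '[[[0,0,0],0],[[0,0,0],0],[[0,0,0],0],[[0,0,0],0],[[0,0,0],0]]' 0 40
python3 -m creep '[[[0,0,-20],0],[[0,0,-55],0],[[0,0,-90],0],[[0,0,-125],0],[[0,0,-160],0]]'
python3 -m creep '[[[0,0,-35],0],[[0,0,-65],0],[[9,30,-65],0],[[20,66,-65],0],[[30,103,-65],0]]'
python3 -m creep '[[[11,38,0],0],[[22,76,0],0],[[32,110,0],0],[[39,131,0],0],[[39,131,0],0]]'
python3 -m creep '[[[0,0,0],0],[[0,0,0],0]]'
python3 go.py .5146 .0843 .2395 .058
```

```text
clock: 18.45
position: [0.4317, 0.3154, 0.0941]
ee_rot: [1.0, 0.029, 0.001, -0.0]
ft_force: [-1.4, -1.9, 6.9]
grip_width: 0.403
grasp_force: 39.3
clock: 18.87
position: [0.4307, 0.3151, 0.2551]
ee_rot: [1.0, 0.029, 0.0, -0.0]
ft_force: [1.1, -0.6, -0.7]
grip_width: 0.405
grasp_force: 40.1
clock: 19.28
position: [0.467, 0.2137, 0.319]
ee_rot: [1.0, 0.03, 0.001, -0.0]
ft_force: [1.3, -0.2, -1.2]
grip_width: 0.407
grasp_force: 40.1
clock: 19.7
position: [0.515, 0.0796, 0.318]
ee_rot: [1.0, 0.025, 0.0, 0.001]
ft_force: [-0.6, 0.5, -1.5]
grip_width: 0.409
grasp_force: 40.1
clock: 19.87
position: [0.5132, 0.0865, 0.3182]
ee_rot: [1.0, 0.029, 0.0, -0.0]
ft_force: [0.0, 1.1, -0.9]
grip_width: 0.402
grasp_force: 40.1
19.8667 [0.5132 0.0865 0.3182] [ 0.   1.1 -0.9] 0.402 40.1
([1.0, 2.0, 79.0], np.float64(0.001))
```

```bash
python3 -m creep '[[[1,2,25],0],[[1,2,50],0],[[1,2,68],0],[[1,2,77],0],[[1,2,78],0]]'
python3 -m creep '[[[0,0,0],0],[[0,0,0],0],[[0,0,0],0],[[0,0,0],0]]' 0.63
python3 -m creep '[[[0,0,-25],0],[[0,0,-50],0],[[0,0,-75],0],[[-6,-38,-75],0],[[-12,-76,-75],0]]'
python3 -m creep '[[[-6,-38,0],0],[[-12,-76,0],0],[[-18,-114,0],0],[[-24,-152,0],0],[[-30,-190,0],0]]' 0.8
python3 -m creep '[[[-5,-30,0],0],[[-10,-59,0],0],[[-10,-59,0],0],[[-10,-59,0],0]]'
python3 sd.py; python3 go.py .4432 .4055 .093 .058
```

```text
clock: 20.28
position: [0.5139, 0.0849, 0.2391]
ee_rot: [1.0, 0.03, -0.001, -0.0]
ft_force: [0.1, -0.0, 0.3]
grip_width: 0.406
grasp_force: 41.1
clock: 20.62
position: [0.5149, 0.0838, 0.2406]
ee_rot: [1.0, 0.029, 0.001, 0.0]
ft_force: [-0.3, -0.4, -0.0]
grip_width: 0.625
grasp_force: 0.0
clock: 21.03
position: [0.4993, 0.158, 0.3169]
ee_rot: [1.0, 0.026, 0.002, 0.0]
ft_force: [1.3, 1.0, -0.5]
grip_width: 0.632
grasp_force: 0.0
clock: 21.45
position: [0.4568, 0.3483, 0.3155]
ee_rot: [1.0, 0.029, 0.0, -0.0]
ft_force: [0.7, 0.9, 0.6]
grip_width: 0.798
grasp_force: 0.0
clock: 21.78
position: [0.4427, 0.4069, 0.315]
ee_rot: [1.0, 0.031, -0.0, -0.0]
ft_force: [0.9, -0.9, -0.1]
grip_width: 0.799
grasp_force: 0.0
side dot [243. 386.] [0.4435 0.4055 0.042 ]
21.8333 [0.4437 0.4054 0.3149] [ 0.5 -0.8 -0.4] 0.8 0.0
([-1.0, -0.0, 222.0], np.float64(0.001))
```

```bash
python3 -m creep '[[[-1,0,40],0],[[-1,0,80],0],[[-1,0,120],0],[[-1,0,155],0],[[-1,0,180],0]]'
python3 -m creep '[[[0,0,20],0],[[0,0,36],0],[[0,0,42],0],[[0,0,42],0],[[0,0,42],0]]'
python3 -m creep '[[[0,0,0],0],[[0,0,0],0],[[0,0,0],0],[[0,0,0],0],[[0,0,0],0]]' 0 40
python3 -m creep '[[[0,0,-20],0],[[0,0,-55],0],[[0,0,-90],0],[[0,0,-125],0],[[0,0,-160],0]]'
python3 -m creep '[[[0,0,-35],0],[[0,0,-65],0],[[13,30,-65],0],[[29,66,-65],0],[[44,100,-65],0]]'
python3 -m creep '[[[16,36,0],0],[[32,72,0],0],[[48,108,0],0],[[64,144,0],0],[[80,180,0],0]]'
python3 -m creep '[[[15,35,0],0],[[19,45,0],0],[[19,45,0],0],[[19,45,0],0]]'
python3 go.py .6044 .0895 .2395 .058
```

```text
clock: 22.25
position: [0.4435, 0.4021, 0.1318]
ee_rot: [1.0, 0.027, -0.001, 0.001]
ft_force: [0.1, 0.0, 0.0]
grip_width: 0.802
grasp_force: 0.0
clock: 22.67
position: [0.4437, 0.4045, 0.0937]
ee_rot: [1.0, 0.028, 0.0, -0.0]
ft_force: [0.4, 0.4, -0.2]
grip_width: 0.803
grasp_force: 0.0
clock: 23.08
position: [0.4435, 0.4053, 0.0942]
ee_rot: [1.0, 0.029, 0.001, -0.0]
ft_force: [0.4, -2.0, 5.6]
grip_width: 0.407
grasp_force: 39.6
clock: 23.5
position: [0.4427, 0.4048, 0.255]
ee_rot: [1.0, 0.029, 0.0, -0.0]
ft_force: [1.0, 0.9, 0.2]
grip_width: 0.409
grasp_force: 40.0
clock: 23.92
position: [0.4929, 0.3068, 0.319]
ee_rot: [1.0, 0.03, 0.001, -0.0]
ft_force: [1.3, -0.3, -0.9]
grip_width: 0.404
grasp_force: 40.0
clock: 24.33
position: [0.5834, 0.1307, 0.3185]
ee_rot: [1.0, 0.029, 0.0, 0.0]
ft_force: [0.5, -0.2, -0.3]
grip_width: 0.405
grasp_force: 40.0
clock: 24.67
position: [0.6044, 0.0887, 0.318]
ee_rot: [1.0, 0.028, -0.0, -0.0]
ft_force: [-0.4, 1.0, -0.1]
grip_width: 0.406
grasp_force: 40.1
24.6667 [0.6044 0.0887 0.318 ] [-0.4  1.  -0.1] 0.406 40.1
([0.0, -1.0, 78.0], np.float64(-0.001))
```

```bash
python3 -m creep '[[[0,-1,25],0],[[0,-1,50],0],[[0,-1,68],0],[[0,-1,77],0],[[0,-1,78],0]]'
python3 -m creep '[[[0,0,0],0],[[0,0,0],0],[[0,0,0],0],[[0,0,0],0]]' 0.63
python3 -m creep '[[[0,0,-25],0],[[0,0,-50],0],[[0,0,-75],0],[[-15,-33,-75],0],[[-30,-67,-75],0]]'
python3 -m creep '[[[-15,-33,0],0],[[-15,-33,0],0],[[-15,-33,0],0]]'
python3 - <<'E'
from dots import *
a=shot('top','c.png');b=shot('side','cs.png')
for r in bushes(a,b,.008): print(*r)
PB=cloud(b)
gb=b['pixels'].max(2);m=(PB[...,2]>.15)&(PB[...,2]<.19)&(abs(PB[...,0]-.553)<.07)&(PB[...,1]>.17)&(PB[...,1]<.25)&(gb<60);q=PB[m];print('bar side',len(q),q.mean(0),q.min(0),q.max(0))
E
python3 go.py .5535 .187 .224 .058
```

```text
clock: 25.08
position: [0.6034, 0.0917, 0.2393]
ee_rot: [1.0, 0.03, -0.001, -0.0]
ft_force: [0.2, 0.3, -0.6]
grip_width: 0.402
grasp_force: 41.0
clock: 25.42
position: [0.6046, 0.0902, 0.2406]
ee_rot: [1.0, 0.029, 0.001, -0.0]
ft_force: [1.1, -0.1, 0.6]
grip_width: 0.63
grasp_force: 0.0
clock: 25.83
position: [0.5716, 0.1537, 0.3169]
ee_rot: [1.0, 0.026, 0.002, -0.0]
ft_force: [0.8, 1.7, -0.2]
grip_width: 0.626
grasp_force: 0.0
clock: 26.08
position: [0.5525, 0.1896, 0.3157]
ee_rot: [1.0, 0.031, 0.0, -0.0]
ft_force: [0.5, -1.2, 0.1]
grip_width: 0.628
grasp_force: 0.0
[0.6073 0.0045 0.1854] 0.002 [311.5 203.5] [297.4 217.1]
[0.6033 0.0916 0.1854] 0.0013 [267.2 206.5] [277.7 231.5]
[0.5192 0.0034 0.186 ] 0.0011 [313.1 247.2] [326.2 226.9]
[0.5131 0.0845 0.1859] 0.0013 [271.4 251.5] [309.5 241.5]
bar side 243 [0.54664046 0.18929904 0.1723016 ] [0.48449322 0.17777477 0.16447173] [0.62162535 0.19753002 0.17706735]
26.1833 [0.5541 0.1863 0.3151] [ 0.1 -0.6 -0.7] 0.627 0.0
([-1.0, -1.0, 91.0], np.float64(-0.001))
```

View pics/cs.png

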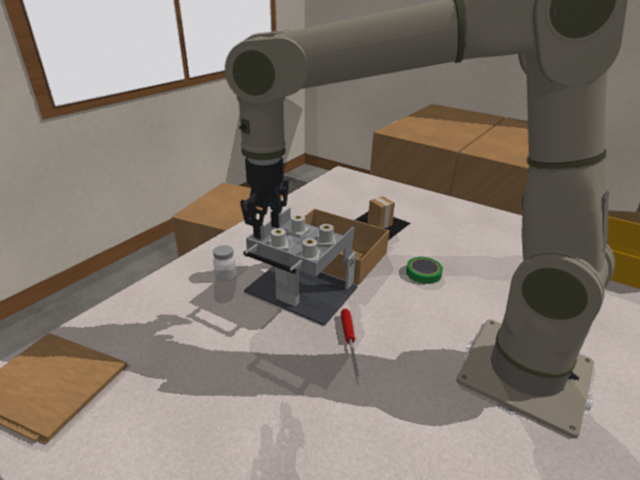

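View pics/c.png

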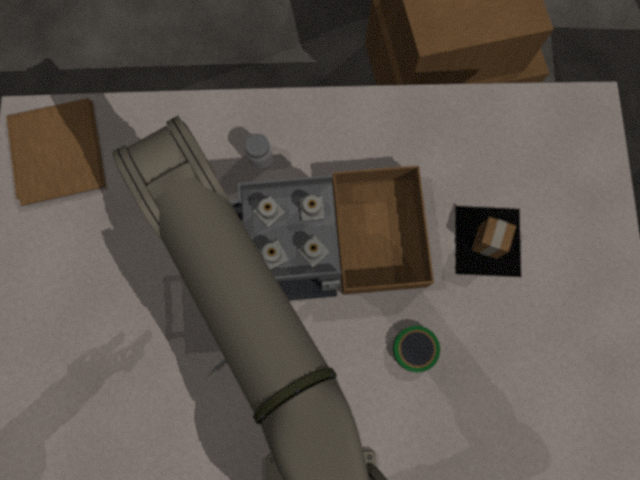

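All four bushes stand in the tray: top view dots at (312,204), (267,207), (313,247) and (271,252), at z 0.186. The gripper is above the bar. I descend with a narrow opening, because the back wall is 41 mm away.

```bash
python3 -m creep '[[[-1,0,0],0],[[-1,0,10],0],[[-1,0,30],0],[[-1,0,50],0],[[-1,0,70],0]]' 0.35 20
python3 -m creep '[[[0,0,10],0],[[0,0,20],0],[[0,0,23],0],[[0,0,23],0]]'
python3 go.py .5535 .187 .222 .058
python3 -m creep '[[[0,0,0],0],[[0,0,0],0],[[0,0,0],0],[[0,0,0],0],[[0,0,0],0]]' 0 20
python3 go.py .5535 .187 .222 .058
```

```text
clock: 26.6
position: [0.5529, 0.1859, 0.2433]
ee_rot: [1.0, 0.028, -0.0, 0.0]
ft_force: [0.1, 0.4, -0.2]
grip_width: 0.353
grasp_force: 0.0
clock: 26.93
position: [0.5527, 0.1867, 0.2214]
ee_rot: [1.0, 0.029, -0.0, 0.0]
ft_force: [0.0, -0.0, 0.3]
grip_width: 0.352
grasp_force: 0.0
26.9333 [0.5527 0.1867 0.2214] [ 0.  -0.   0.3] 0.352 0.0
([1.0, -0.0, -1.0], np.float64(-0.001))
clock: 27.35
position: [0.5532, 0.1864, 0.2229]
ee_rot: [1.0, 0.029, 0.001, 0.0]
ft_force: [-0.9, -4.5, 6.4]
grip_width: 0.131
grasp_force: 22.2
27.35 [0.5532 0.1864 0.2229] [-0.9 -4.5  6.4] 0.131 22.2
([0.0, -1.0, 1.0], np.float64(-0.001))
```

```bash
python3 -m creep '[[[0,4,-11],0],[[0,9,-21],0],[[0,14,-32],0],[[0,20,-42],0],[[0,27,-52],0]]'
python3 - <<'E'
from h import *
a=shot('side')
P=cloud(a);m=(abs(P[...,0]-.56)<.1)&(abs(P[...,1]-.05)<.12)&(P[...,2]>.12)&(P[...,2]<.24);q=P[m]
print(q.min(0),q.max(0))
o=manip.get_obs();print(o['position'],o['ft_force'],o['grip_width'])
E
```

```text
clock: 27.77
position: [0.5546, 0.1606, 0.2748]
ee_rot: [1.0, 0.029, 0.001, -0.001]
ft_force: [5.8, 2.6, -3.8]
grip_width: 0.13
grasp_force: 20.8
[ 0.46000031 -0.06938725  0.12000996] [0.65976877 0.1699611  0.2396376 ]
[0.55477331 0.15935781 0.27667383] [-1.07445413  1.55099233  1.89267344] 0.13321812172157635
```

Moving cleanly, with small forces. I continue to 60° and hold.

```bash
python3 -m creep '[[[0,6,-9],0],[[0,14,-18],0],[[0,22,-27],0],[[0,30,-35],0],[[0,39,-43],0]]'
python3 -m creep '[[[0,9,-7],0],[[0,18,-14],0],[[0,28,-20],0],[[0,38,-26],0],[[0,48,-31],0]]'
python3 -m creep '[[[0,11,-5],0],[[0,22,-9],0],[[0,33,-13],0],[[0,44,-16],0],[[0,56,-18],0]]'
python3 -m creep '[[[0,0,0],0],[[0,0,0],0],[[0,0,0],0],[[0,0,0],0],[[0,0,0],0]]'
python3 - <<'E'
from dots import *
b=shot('side','d.png');a=shot('top')
o=manip.get_obs();p=o['position'];yy=(p-np.array([.566,-.023,.147]))
sy=-yy[0]*.058+yy[1]*.998; print('tilt est',np.degrees(np.arctan2(yy[2],sy))-19.65,np.hypot(sy,yy[2]),p,o['ft_force'])
E
```

```text
clock: 28.23
position: [0.5568, 0.1233, 0.3183]
ee_rot: [1.0, 0.03, 0.001, -0.002]
ft_force: [4.5, 6.4, 1.4]
grip_width: 0.128
grasp_force: 20.7
clock: 28.65
position: [0.5596, 0.0758, 0.3502]
ee_rot: [1.0, 0.031, 0.002, -0.002]
ft_force: [2.3, 6.5, 3.9]
grip_width: 0.131
grasp_force: 20.6
clock: 29.07
position: [0.5631, 0.0189, 0.3679]
ee_rot: [1.0, 0.03, 0.002, -0.001]
ft_force: [2.6, 4.5, 10.8]
grip_width: 0.124
grasp_force: 22.2
clock: 29.48
position: [0.5631, 0.0181, 0.368]
ee_rot: [1.0, 0.029, 0.002, -0.0]
ft_force: [0.5, -0.4, 9.2]
grip_width: 0.131
grasp_force: 22.1
tilt est 59.80365509461972 0.22474104634104297 [0.56314873 0.01805126 0.36794454] [ 2.27988837 -0.02205411  9.97891403]
```

View pics/d.png

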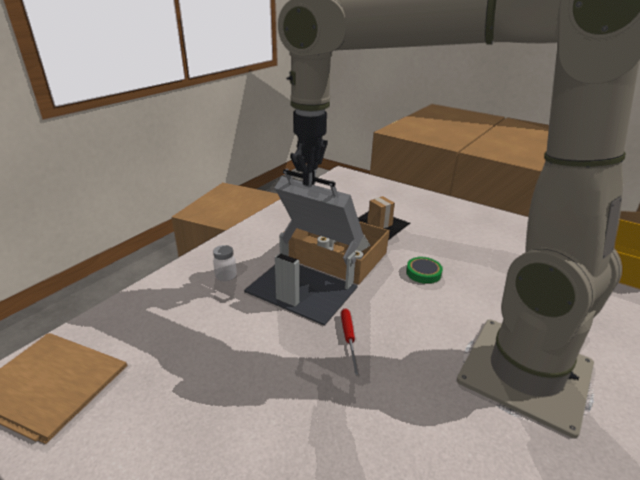

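The tray is up with the bar in the gripper at (310,182), and bushes are visible in the carton near (325,242). I hold, then count from the top.

```bash
H='nothing'; 
python3 -m creep '[[[0,0,0],0],[[0,0,0],0],[[0,0,0],0],[[0,0,0],0],[[0,0,0],0]]'|head -1
python3 -m creep '[[[0,0,0],0],[[0,0,0],0],[[0,0,0],0],[[0,0,0],0],[[0,0,0],0]]'|head -1
python3 -m creep '[[[0,0,0],0],[[0,0,0],0],[[0,0,0],0],[[0,0,0],0],[[0,0,0],0]]'|head -1
python3 -m creep '[[[0,0,0],0],[[0,0,0],0],[[0,0,0],0],[[0,0,0],0],[[0,0,0],0]]'|head -1
python3 -m creep '[[[0,0,0],0],[[0,0,0],0],[[0,0,0],0],[[0,0,0],0],[[0,0,0],0]]'
python3 -c "
from h import *
c=shot('top','e.png')"
```

```text
clock: 30.0
clock: 30.42
clock: 30.83
clock: 31.25
clock: 31.67
position: [0.5631, 0.0181, 0.3679]
ee_rot: [1.0, 0.029, 0.002, -0.0]
ft_force: [1.1, -0.4, 9.8]
grip_width: 0.133
grasp_force: 22.1
```

View pics/e.png

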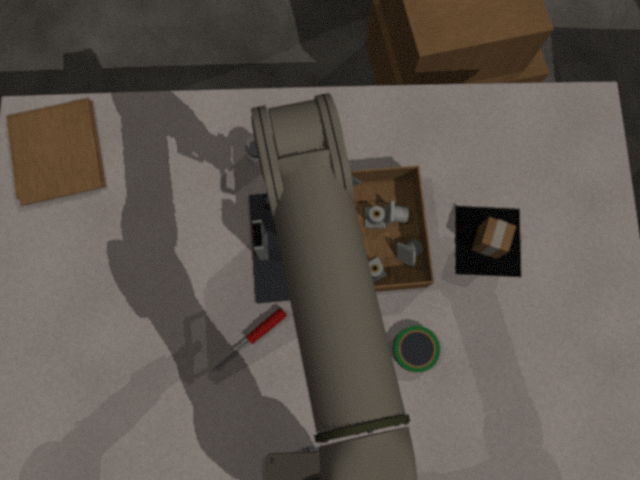

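All four bushes lie in the carton, at (376,214), (399,213), (409,252) and (376,267). I bring the tray back along the same arc.

```bash
python3 -m creep '[[[0,-12,2],0],[[0,-23,5],0],[[0,-34,9],0],[[0,-45,13],0],[[0,-56,18],0]]'
python3 -m creep '[[[0,-10,5],0],[[0,-20,11],0],[[0,-30,17],0],[[0,-39,24],0],[[0,-48,31],0]]'
python3 -m creep '[[[0,-9,8],0],[[0,-17,16],0],[[0,-25,25],0],[[0,-33,34],0],[[0,-39,43],0]]'
python3 -m creep '[[[0,-7,10],0],[[0,-13,20],0],[[0,-18,31],0],[[0,-23,41],0],[[0,-27,52],0]]'
python3 -m creep '[[[0,0,1],0],[[0,0,2],0],[[0,0,2],0],[[0,0,2],0]]'
```

```text
clock: 32.13
position: [0.5596, 0.0744, 0.3481]
ee_rot: [1.0, 0.029, 0.001, -0.0]
ft_force: [5.9, -0.5, 1.4]
grip_width: 0.129
grasp_force: 22.1
clock: 32.55
position: [0.5565, 0.1221, 0.3162]
ee_rot: [1.0, 0.029, 0.0, 0.0]
ft_force: [5.9, -1.9, -0.2]
grip_width: 0.13
grasp_force: 21.9
clock: 32.97
position: [0.5539, 0.1609, 0.2727]
ee_rot: [1.0, 0.029, -0.0, 0.0]
ft_force: [3.6, -0.7, 0.8]
grip_width: 0.132
grasp_force: 22.0
clock: 33.38
position: [0.5526, 0.1867, 0.2211]
ee_rot: [1.0, 0.029, -0.0, 0.001]
ft_force: [-4.8, -28.2, 37.2]
grip_width: 0.134
grasp_force: 26.7
clock: 33.72
position: [0.5528, 0.1864, 0.2199]
ee_rot: [1.0, 0.028, -0.0, 0.001]
ft_force: [-0.5, -4.7, 7.1]
grip_width: 0.13
grasp_force: 23.6
```

```bash
python3 -m creep '[[[0,0,0],0],[[0,0,0],0],[[0,0,0],0],[[0,0,0],0]]' 0.35
python3 -m creep '[[[0,0,-10],0],[[0,0,-35],0],[[0,0,-65],0],[[0,0,-95],0],[[0,0,-120],0]]'
python3 -m creep '[[[0,-35,0],0],[[0,-70,0],0],[[0,-105,0],0],[[0,-140,0],0],[[0,-175,0],0]]'
python3 -m creep '[[[0,0,0],0],[[0,0,0],0],[[0,0,0],0],[[0,0,0],0],[[0,0,0],0]]'
python3 - <<'E'
from h import *
a=shot('top','f.png'); b=shot('side')
for c in(a,b):
    P=cloud(c); m=(abs(P[...,0]-.562)<.08)&(abs(P[...,1]-.047)<.08)&(P[...,2]>.13)&(P[...,2]<.165); q=P[m]
    s=np.linalg.lstsq(np.c_[q[:,:2],np.ones(len(q))],q[:,2],rcond=None)[0]; print('floor slopes',s[:2],q[:,2].mean())
    m=(abs(P[...,0]-.557)<.07)&(abs(P[...,1]+.391)<.07)&(P[...,2]>.07); print('box top',P[m].mean(0))
P=cloud(a); m=(abs(P[...,0]-.575)<.12)&(P[...,1]<-.06)&(P[...,1]>-.225)&(P[...,2]>.02); print('in carton z max',np.nanmax(P[m][:,2]))
E
```

```text
clock: 34.05
position: [0.5524, 0.1873, 0.2195]
ee_rot: [1.0, 0.029, -0.0, -0.0]
ft_force: [-0.1, 0.4, 0.4]
grip_width: 0.347
grasp_force: 0.0
clock: 34.47
position: [0.5526, 0.1873, 0.3429]
ee_rot: [1.0, 0.029, 0.001, -0.0]
ft_force: [0.6, 0.5, 0.3]
grip_width: 0.353
grasp_force: 0.0
clock: 34.88
position: [0.5423, 0.3632, 0.3408]
ee_rot: [1.0, 0.029, 0.0, -0.0]
ft_force: [0.7, -0.5, 0.4]
grip_width: 0.347
grasp_force: 0.0
clock: 35.3
position: [0.5433, 0.3603, 0.3403]
ee_rot: [1.0, 0.028, 0.0, 0.0]
ft_force: [-0.6, -0.6, -0.4]
grip_width: 0.351
grasp_force: 0.0
floor slopes [-0.00076486  0.00044559] 0.1455481563814323
box top [ 0.55418195 -0.38965009  0.08726849]
floor slopes [-0.00152504  0.00146003] 0.14414235305234516
box top [ 0.55329504 -0.38202113  0.08302173]
in carton z max 0.0854454440706316
```

View pics/f.png

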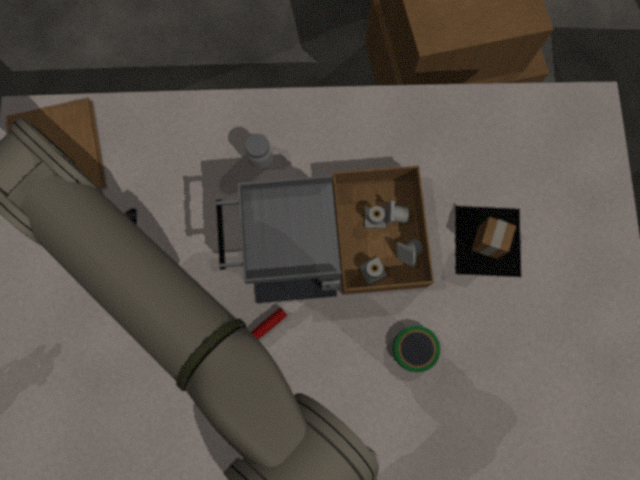

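The tray at (290,230) is empty and level. Four bushes are in the carton, at (376,214), (399,213), (409,252) and (374,268). The box is on the mat at (494,238), and the tape, jar and driver are where they started. I'm handing in.

```bash
python3 -c "
from workcell import manip
print(manip.hand_in())"
```

```text
the job is handed in; nothing more can be done
None
```

The job is handed in, with no verdict returned: the small box is on the mat, all four bushes found are in the carton, the tray was held near 60° for over two seconds and is back level and released, and the tape, jar and screwdriver look unmoved in the last picture.

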